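# Clear the sample intake: rack sealed cups, set aside the open one, park the marker

### The arm

A 6-joint arm with a two-finger parallel gripper is mounted at the origin on the work surface; the furniture and walls round the work are solid. World frame = base frame: x ahead of the robot, y to its left, z up, the work surface at z = 0. Lengths are in m, angles in rad, forces in N, time in s.
With the tool pointing down it reaches from about 0.375 to 0.975 m from the base axis. Payload 3.8 kg.
Tool frame: the origin (TCP) lies midway between the tips of the shut fingers; the grasp point (between the pads) lies 19 mm behind it; z points along the fingers, y is the line along which they close (so a half turn about z gives the same grasp; the last joint's range is limited). The gripper opens to 88 mm and grips with 3 to 60 N. Pads are 18 mm wide; open, the fingers measure 123 mm over their backs; the gripper's body (75 mm by 187 mm) begins 45 mm behind the grasp point.
Start: joints at [1.31, 0.264, 1.604, -0, 1.274, -0.037], TCP at [0.15, 0.658, 0.239] pointing down, gripper open.
Joint ranges: [-2.63, 2.63], [-0.94, 2.18], [0.31, 2.57], [-1.31, 4.45], [0, 2.66], [-2.55, 2.55]. Speed limits (rad/s): [2.57, 2.57, 3.14, 3.14, 3.14, 3.14].

### API

Orientations are given as a rotation vector (axis times angle).
In Python, from cell import manip, inverse_kinematics, cams, order gives the robot as it stands. Calls block until the motion is done:
- manip.move_pose(position, orientation): joint-space move of the TCP to a pose.
- manip.move_linear(position, rate=0.15, rot=None): straight line of the TCP; rot=None keeps the orientation; rate is the mean speed in m/s.
- manip.set_joints(angles): joint-space move.
- manip.set_gripper(opening, force=None): finger opening in m; force is the grip in N (None keeps the last); returns when the fingers have stopped.
- manip.dwell(seconds).
- inverse_kinematics(position, orientation): joint angles nearest the present ones, or None.
- manip.state(): the state.
- cams.capture(name): name is "scene" or "top"; returns a dict with "image" (480x640x3 uint8, blue, green, red), "z_map" (480x640 float32, m along the optical axis (not along the pixel's ray), 0 where there is no reading), "intrinsics" (3x3 intrinsics, pixels), "position" and "orientation" of the camera in the world. Camera axes: x right, y down, z forward; pixel columns grow to the right and rows downward; lengths in m; the calibration is good to about 2 mm. A picture is of the moment at which its call begins.
A pose or a line that the arm cannot do raises manip.IKError and nothing moves.
- order.close_job(): hands the job in; it is judged then, once.
The state is a dict: "clock": time; "joint_pos": joint angles; "joint_velocities": joint speeds; "tau": joint torques, N m; "tool_pos": TCP position; "tcp_rot": TCP orientation; "contact_force": force on the tool from outside, world axes, zero at the start; "moment": the same for the moment, N m; "gripper_width": finger opening in m; "grasp_force": force on a finger pad.
Only numpy, scipy, OpenCV 4.12 (cv2) and the standard library are available. Lean on these libraries where they do the work, as an engineer would, in place of code of your own. Each camera call takes 0.05 s, during which the arm holds its last target. There are 200 camera calls.

### The job

Clear up the sample intake on the desk: stand the two plain-lidded specimen cups in the two free holes of the transport rack, put the specimen cup that came without a lid on the set-aside tray, and lay the marker in either bay of the marker rest. Keep every cup upright, leave the cup that is already in the rack in its hole, and do not shift or knock over the red hand stamp.

Things in the scene. Friction and masses are not known exactly. Their poses are not given: they have to be found in the camera images.
- cup_a: clear specimen cup closed with a white ribbed screw lid whose top is plain (no mark): round, 58 across the lid, tapering downwards, 65 tall, 40 to 85 g. Origin: centre of its underside; z up along its axis. Grip across the lid, from any side. Starts loose on the desk. Cups with marked lids at the right are no part of the job.
- cup_b: the second plain-lidded cup, same as cup_a in size, weight and origin; the two are interchangeable. Starts standing loose on the desk.
- open_cup: clear specimen cup without a lid, open at the top and empty: round, 57 across the rim, tapering downwards, 63 tall, thin-walled, about 30 g. Origin: centre of its underside; z up along its axis. Starts standing loose on the desk.
- marker: board marker, white barrel with a black cap, 138 long, 18 thick, lying on the desk; does not roll. Origin: on its underside at the middle of its length, 9 below its axis; y along its length, z up. Either way round will do. Grip across its thickness near the middle.
- rack: fixed transport rack 84 x 218: white plate with three round 64 holes in a row, its top 24 above the desk; below it a grey foot plate on which cups stand, 4 above the desk. Origin: under its centre, on the desk; y along the row; holes at y = -70, 0 (both free) and +70 (taken by racked_cup). Cups have 3 or more play all round but stand 12 apart: grip with fingers closing along the rack's x, across the row.
- racked_cup: lidded specimen cup with a handwritten mark on its lid, 58 across, 66 tall, standing in the rack's hole at +70; it stays there. Origin: centre of its underside.
- tray: set-aside tray, fixed: shallow square aluminium tray with a cork liner, 88 x 88 outside, rim 14 high, inside 82 x 82, liner surface 5 above the desk. Origin: under its centre on the desk; x and y along its sides. The open cup stands inside it, about in the middle.
- marker_rest: fixed bamboo marker rest: foot 94 (x) x 104 (y), 6 thick; two rails along x at y = +-42, 10 thick, tops 26 above the desk. Steel pins 17 tall, 8 thick, on the rails at x = -38, 0, +38 part two bays centred at x = -19 and +19, each 30 wide. A marker lies across both rails along y, middle near y = 0, underside at 26; fingers go down between the rails. Origin: under its centre, on the desk.
- stamp: red self-inking hand stamp standing upright on a black frame, 41 (x) x 60 (y) x 92 high, about 110 g; a loose bystander: leave it alone. Origin: centre of its underside; z up.

How it is judged:
At the end, for the whole second after the job is handed in: Plain-lidded cups upright in the two free rack holes (within 12 mm), marked cup still in its hole; open cup upright in the tray, within 18 mm of its middle each way; marker across both rails in a bay, within 18 mm lengthwise and 0.25 rad; all released and at rest ((((x of cup_a in the frame of rack between -0.012 and 0.012 m and y of cup_a in the frame of rack between -0.012 and 0.012 m and z of cup_a in the frame of rack between -0.002 and 0.01 m and angle between cup_a's own z axis and vertical below 0.12 rad) and (x of cup_b in the frame of rack between -0.012 and 0.012 m and y of cup_b in the frame of rack between -0.082 and -0.058 m and z of cup_b in the frame of rack between -0.002 and 0.01 m and angle between cup_b's own z axis and vertical below 0.12 rad)) or ((x of cup_b in the frame of rack between -0.012 and 0.012 m and y of cup_b in the frame of rack between -0.012 and 0.012 m and z of cup_b in the frame of rack between -0.002 and 0.01 m and angle between cup_b's own z axis and vertical below 0.12 rad) and (x of cup_a in the frame of rack between -0.012 and 0.012 m and y of cup_a in the frame of rack between -0.082 and -0.058 m and z of cup_a in the frame of rack between -0.002 and 0.01 m and angle between cup_a's own z axis and vertical below 0.12 rad))) and x of racked_cup in the frame of rack between -0.012 and 0.012 m and y of racked_cup in the frame of rack between 0.058 and 0.082 m and z of racked_cup in the frame of rack between -0.002 and 0.01 m and angle between each of racked_cup, open_cup's own z axis and vertical below 0.12 rad and x of open_cup in the frame of tray between -0.018 and 0.018 m and y of open_cup in the frame of tray between -0.018 and 0.018 m and z of open_cup in the frame of tray between 0 and 0.011 m and x of marker in the frame of marker_rest between -0.036 and 0.036 m and y of marker in the frame of marker_rest between -0.018 and 0.018 m and z of marker in the frame of marker_rest between 0.022 and 0.031 m and angle between the y axis of marker and the y axis of marker_rest, either way round below 0.25 rad and linear speed of each of cup_a, cup_b, open_cup, marker, racked_cup below 0.02 m/s and contact force between each of cup_a, cup_b, open_cup, marker and the fingers below 0.1 N); the robot touches nothing.
It fails at once if a cup is tipped over (angle between any of cup_a, cup_b, open_cup, racked_cup's own z axis and vertical above 0.8 rad).
It fails at once if the cup already in the rack is taken out of its hole (z of racked_cup in the frame of rack above 0.03 m).
It fails at once if the red stamp is knocked over or shifted by more than 30 mm (distance of stamp from where it was at the start of the episode above 0.03 m or angle between stamp's own z axis and vertical above 0.5 rad).
It also fails if it takes over 104 s, if anything falls off the work surface, if the arm or the gripper's body presses on something with over 40 N, if the wrist force passes 120 N, or if a joint passes its speed limit or range.

## Working session

There is one attempt and no reset: what is moved stays moved. The work goes in short steps, each a Python script; the robot and the scene stay as the last script left them, time stands still between calls to the robot, and variables do not carry over. Pictures are saved under pics/ and viewed, at most 14 in all, crops included, and the job is handed in when it is done.

```bash
mkdir -p pics; ls; python3 - <<'E'
from cell import manip,cams
import cv2,numpy as np
for n in("scene","top"):
    c=cams.capture(n); cv2.imwrite(f"pics/{n}0.png",c["image"]); np.savez(f"{n}0.npz",**c)
    print(n,c["intrinsics"].tolist(),c["position"],c["orientation"])
s=manip.state();print(s["clock"],s["tool_pos"],s["tcp_rot"],s["gripper_width"])
E
```

```text
pics
scene [[584.224379647619, 0.0, 321.01665377039365], [0.0, 584.224379647619, 244.79680826657471], [0.0, 0.0, 1.0]] [-0.04669573 -0.76604255  0.88674642] [-2.2571642   0.6376101  -0.24876506]
top [[480.3546417406384, 0.0, 314.9323938481703], [0.0, 480.3546417406384, 234.00920218823498], [0.0, 0.0, 1.0]] [0.28000314 0.0429826  0.97197741] [-2.14186507  2.15957986 -0.13083841]
0.1 [0.14962567 0.65757703 0.23754089] [-3.50717792e-01 -3.12165235e+00  3.08362034e-03] 0.08808327609881395
```

View pics/top0.png

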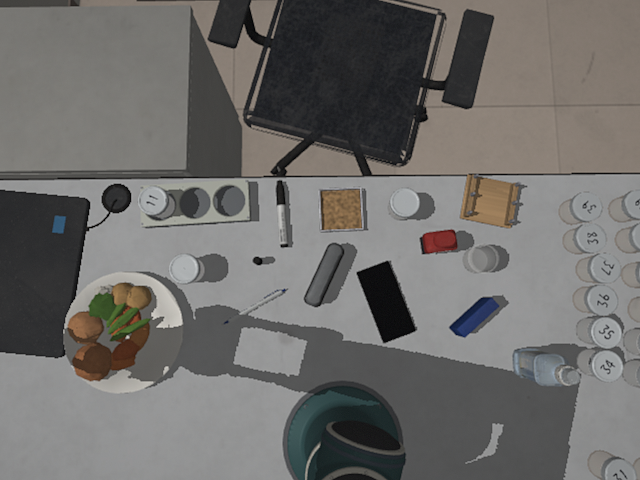

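View pics/scene0.png

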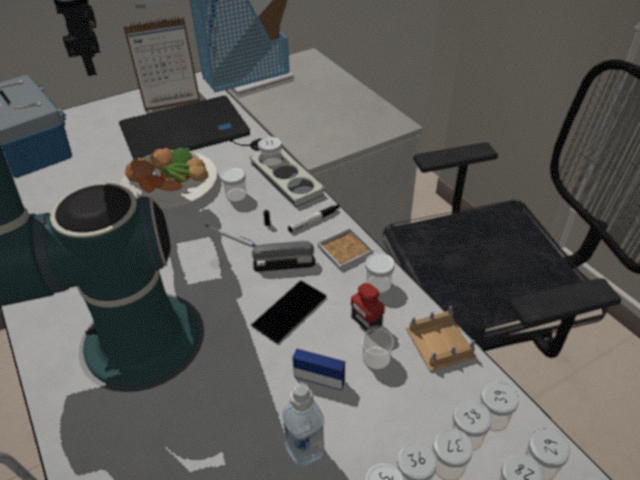

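The top view shows: marked cup 11 at (155,202) in the rack, free holes at (192,203) and (229,199), marker (282,213), tray (342,210), plain cups (405,204) and (186,268), rest (491,200), red stamp (438,241), open cup (482,258). The scene view agrees; a stapler, phone and eraser lie nearer the base.

```bash
cat > h.py <<'E'
import numpy as np,cv2
from scipy.spatial.transform import Rotation as R
def ray(c,uv,z):
    uv=np.atleast_2d(uv).astype(float); d=np.c_[uv,np.ones(len(uv))]@np.linalg.inv(c["intrinsics"]).T@R.from_rotvec(c["orientation"]).as_matrix().T
    p=c["position"]; return p+d*((z-p[2])/d[:,2])[:,None]
def cloud(c):
    v,u=np.mgrid[:480,:640]; z=c["z_map"]
    d=np.stack([u,v,np.ones_like(u)],-1)@np.linalg.inv(c["intrinsics"]).T*z[...,None]
    P=d@R.from_rotvec(c["orientation"]).as_matrix().T+c["position"]; P[z==0]=np.nan; return P
def proj(c,P):
    q=(np.atleast_2d(P)-c["position"])@R.from_rotvec(c["orientation"]).as_matrix()@c["intrinsics"].T
    return q[:,:2]/q[:,2:]
E
cat > m.py <<'E'
from h import *
c=dict(np.load("top0.npz")); P=cloud(c); Z=P[...,2]; img=c["image"]; hsv=cv2.cvtColor(img,cv2.COLOR_BGR2HSV); big=cv2.resize(img,None,fx=3,fy=3,interpolation=cv2.INTER_CUBIC)
def win(m,x0,y0,x1,y1):
    w=np.zeros((480,640),np.uint8); w[y0:y1,x0:x1]=m[y0:y1,x0:x1]; return w
def biggest(m): return max(cv2.findContours(m.astype(np.uint8),cv2.RETR_EXTERNAL,cv2.CHAIN_APPROX_NONE)[0],key=cv2.contourArea)
print("desk z",np.nanmedian(Z[300:350,420:450]))
def circ(n,w,zlo,zp):
    m=win(Z>zlo,*w); k=biggest(m); (u,v),r=cv2.minEnclosingCircle(k); M=cv2.moments(k)
    cen=ray(c,[M["m10"]/M["m00"],M["m01"]/M["m00"]],zp)[0]
    print(n,"circ",ray(c,[u,v],zp)[0].round(4),"r px",round(r,1),"mom",cen.round(4),"ztop",np.nanmedian(Z[m>0]).round(4),m.sum())
    cv2.circle(big,(int(3*u+1),int(3*v+1)),int(3*r),(0,0,255),1)
circ("p1",(380,180,430,228),.055,.065); circ("p2",(160,245,210,290),.055,.065); circ("open",(455,235,510,280),.05,.063); circ("racked",(130,180,173,225),.058,.070)
circ("stamp",(415,220,465,260),.04,.08)
def rect(n,m,zp):
    k=biggest(m); q=cv2.boxPoints(cv2.minAreaRect(k)); W=ray(c,q,zp)[:,:2]; e=[W[1]-W[0],W[2]-W[1]]; L=[np.linalg.norm(a) for a in e]; a=e[int(np.argmax(L))]
    ang=np.arctan2(a[1],a[0]); print(n,W.mean(0).round(4),"dims",np.round(L,4),"long-axis ang",round(ang,3)); cv2.drawContours(big,[(3*q+1).astype(int)],-1,(0,255,0),1)
rect("rack",win((Z>.017)&(Z<.033),135,175,255,232),.024)
rect("tray",win((Z>.009)&(Z<.03),312,180,372,238),.014)
rect("marker",win((Z>.008)&(Z<.04),266,172,296,255),.012)
rect("rest",win((hsv[...,1]>90)&(hsv[...,0]<25)&(hsv[...,2]>90),450,168,530,232),.015)
for n,w in(("railpins",(450,168,530,232)),):
    m=win((Z>.032),*w); N,_,st,ce=cv2.connectedComponentsWithStats(m)
    for i in range(1,N): print("pin",st[i,4],ray(c,ce[i],.04)[0].round(4))
hole=win((Z<.012)|np.isnan(Z),175,180,250,222)
cv2.imwrite("pics/a.png",big[500:900,390:1600][:, :800] if 0 else cv2.resize(big[510:900,390:1590],None,fx=.66,fy=.66,interpolation=cv2.INTER_AREA))
hm=np.nan_to_num(np.clip(Z[170:300,130:530]*2500,0,255)).astype(np.uint8); cv2.imwrite("pics/hm.png",cv2.resize(hm,None,fx=2,fy=2,interpolation=cv2.INTER_NEAREST))
E
python3 m.py
```

```text
desk z -0.0001347271675328776
p1 circ [ 0.457  -0.1215  0.065 ] r px 15.2 mom [ 0.4572 -0.1215  0.065 ] ztop 0.0638 710
p2 circ [0.3333 0.2981 0.065 ] r px 15.5 mom [0.334  0.2982 0.065 ] ztop 0.0638 734
open circ [ 0.3495 -0.267   0.063 ] r px 15.5 mom [ 0.3487 -0.267   0.063 ] ztop 0.0585 232
racked circ [0.464  0.3599 0.07  ] r px 15.5 mom [0.4642 0.3599 0.07  ] ztop 0.0688 731
stamp circ [ 0.3801 -0.1816  0.08  ] r px 18.3 mom [ 0.3799 -0.182   0.08  ] ztop 0.0659 699
rack [0.4687 0.2938] dims [0.2219 0.085 ] long-axis ang -1.516
tray [ 0.4548 -0.0015] dims [0.0888 0.0883] long-axis ang -1.534
marker [0.4472 0.1188] dims [0.0177 0.1369] long-axis ang -3.074
rest [ 0.4692 -0.3018] dims [0.0928 0.1059] long-axis ang -1.775
pin 14 [ 0.5156 -0.2692  0.04  ]
pin 14 [ 0.4974 -0.3514  0.04  ]
pin 14 [ 0.4777 -0.2606  0.04  ]
pin 17 [ 0.4607 -0.3428  0.04  ]
pin 17 [ 0.4415 -0.253   0.04  ]
pin 18 [ 0.423  -0.3344  0.04  ]
pin 9 [ 0.4058 -0.2174  0.04  ]
```

View pics/a.png

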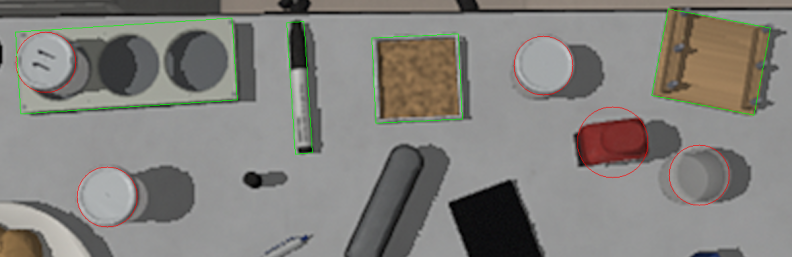

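View pics/hm.png

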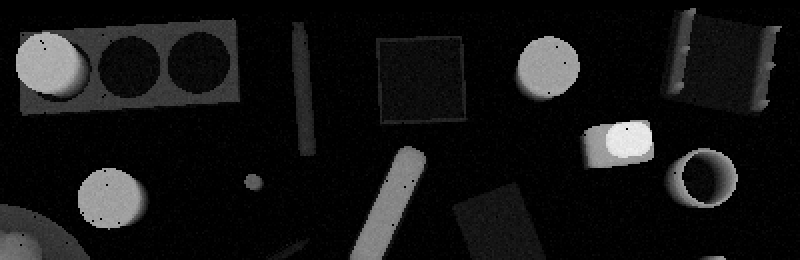

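Fits are consistent (racked cup, pins and foot rectangle agree). Now the hole centres and an IK check, then the first cup.

```bash
cat > act.py <<'E'
from h import *
from cell import manip,inverse_kinematics,cams,order
def down(psi):
    y=np.array([np.cos(psi),np.sin(psi),0]); z=np.array([0,0,-1.]); return R.from_matrix(np.c_[np.cross(y,z),y,z]).as_rotvec()
def pick(xy,z,psi,opening,force,hi=.2,joint=True):
    manip.set_gripper(opening)
    (manip.move_pose([*xy,hi],down(psi)) if joint else manip.move_linear([*xy,hi],rate=.3,rot=down(psi)))
    manip.move_linear([*xy,z+.03],rate=.25); manip.move_linear([*xy,z],rate=.08)
    manip.set_gripper(0,force); manip.move_linear([*xy,hi],rate=.2); show("picked")
def place(xy,z,psi,opening,hi=.2):
    manip.move_linear([*xy,hi],rate=.25,rot=down(psi)); manip.move_linear([*xy,z+.03],rate=.2); manip.move_linear([*xy,z],rate=.06); show("down")
    manip.set_gripper(opening); manip.dwell(.2); manip.move_linear([*xy,hi],rate=.2); show("placed")
def show(t):
    s=manip.state(); print(t,round(s["clock"],1),np.round(s["tool_pos"],4),"w",round(s["gripper_width"],4),"f",np.round(s["grasp_force"],1),np.round(s["contact_force"],1))
E
cat > plan.py <<'E'
from act import *
c=dict(np.load("top0.npz")); Z=cloud(c)[...,2]
m=((Z>.019)&(Z<.03)).astype(np.uint8); H=[]
for u0,v0 in((192,203),(229,200)):
    w=np.zeros_like(m); w[v0-21:v0+22,u0-22:u0+22]=1-m[v0-21:v0+22,u0-22:u0+22]
    N,l,st,ce=cv2.connectedComponentsWithStats(w); i=l[v0,u0]
    k=cv2.findContours((l==i).astype(np.uint8),0,1)[0][0]; (a,b),r=cv2.minEnclosingCircle(k); A=ray(c,[a,b],.024)[0]; B=ray(c,ce[i],.024)[0]
    print("hole",A.round(4),B.round(4),"diam",2*np.linalg.norm(ray(c,[a+r,b],.024)[0]-A).round(4),st[i]); H.append(B)
print("row ang",np.arctan2(*(H[0]-H[1])[1::-1]),np.linalg.norm(H[0]-H[1]))
for n,xy,z,psi in(("p2",(.3337,.298),.037,.055),("hole0",(.4687,.294),.041,.055),("marker",(.447,.119),.003,-1.504),("bay",(.488,-.306),.029,-.215),("open",(.349,-.267),.031,-.35),("tray",(.455,-.0015),.036,-.35),("p1",(.457,-.1215),.037,-.9),("hole-",(.472,.224),.041,.055)):
    for s in(0,np.pi):
        q=[inverse_kinematics([*xy,zz],down(psi+s)) for zz in(z,.2)]; print(n,round(psi+s,2),*[None if a is None else np.round(a,2)[[0,5]] for a in q])
E
python3 plan.py
```

```text
hole [0.4687 0.2928 0.024 ] [0.4683 0.2925 0.024 ] diam 0.0634 [179 188  31  31 756]
hole [0.4719 0.2236 0.024 ] [0.4722 0.2228 0.024 ] diam 0.065 [213 185  32  32 759]
row ang 1.626257860645087 0.06983248515802938
p2 0.06 [0.67 0.62] [0.67 0.62]
p2 3.2 [ 0.67 -2.52] [ 0.67 -2.52]
hole0 0.06 [0.52 0.46] [0.52 0.46]
hole0 3.2 None None
marker -1.5 [0.21 1.71] [0.21 1.71]
marker 1.64 [ 0.21 -1.43] [ 0.21 -1.43]
bay -0.21 [-0.6  -0.39] [-0.6  -0.39]
bay 2.93 None None
open -0.35 [-0.71 -0.36] [-0.71 -0.36]
open 2.79 None None
tray -0.35 [-0.06  0.29] [-0.06  0.29]
tray 2.79 None None
p1 -0.9 [-0.31  0.59] [-0.31  0.59]
p1 2.24 None None
hole- 0.06 [0.4  0.34] [0.4  0.34]
hole- 3.2 None None
```

```bash
python3 - <<'E'
from act import *
pick((.3337,.298),.037,.055,.082,15)
place((.4685,.2927),.0415,.055,.082)
pick((.447,.119),.003,-1.504,.05,15)
c=cams.capture("scene"); cv2.imwrite("pics/s1.png",c["image"])
c=cams.capture("top"); np.savez("top1.npz",**c)
E
```

```text
picked 4.6 [0.3328 0.2973 0.1986] w 0.0556 f 15.0 [-0.4  0.3 -0.9]
down 6.7 [0.4683 0.2925 0.0411] w 0.0552 f 15.0 [-0.7  0.4  1.9]
placed 8.4 [0.4677 0.2922 0.1986] w 0.082 f 0.0 [-0.6 -0.2 -0.3]
picked 13.3 [0.446  0.1188 0.1986] w 0.0185 f 15.0 [ 0.2 -0.3 -1.4]
```

View pics/s1.png

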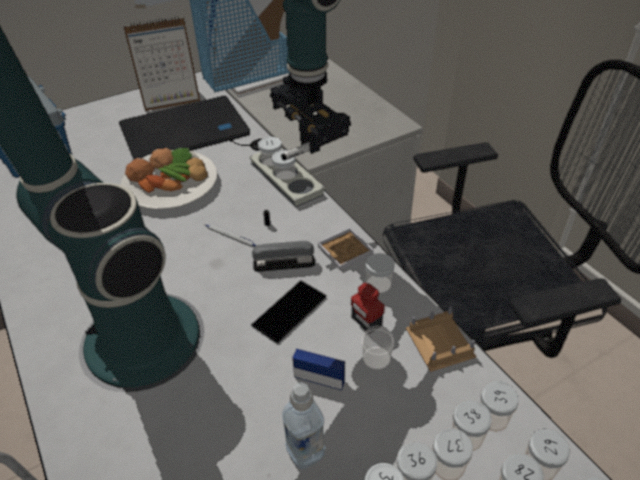

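Scene view: plain cup sits in the middle hole at (283,160), the marker is held in the gripper at (297,155), everything else undisturbed. On with marker, then open cup.

```bash
python3 - <<'E'
from act import *
place((.4875,-.306),.0295,-.215,.05)
pick((.349,-.267),.032,-.35,.082,6,joint=False)
place((.455,-.0015),.0375,-.35,.08)
pick((.457,-.1215),.037,-.9,.082,15,joint=False)
place((.4721,.2232),.0415,.055,.082)
manip.move_linear([.40,.20,.3],rate=.25)
manip.set_joints([1.31,.264,1.604,0,1.274,-.037]); show("home")
for n in("scene","top"):
    c=cams.capture(n); cv2.imwrite(f"pics/{n}2.png",c["image"]); np.savez(f"{n}2.npz",**c)
c=dict(np.load("top2.npz")); Z=cloud(c)[...,2]
def circ(n,P,zlo,zp):
    u,v=proj(c,P)[0].astype(int); m=np.zeros((480,640),np.uint8); m[v-19:v+20,u-19:u+20]=Z[v-19:v+20,u-19:u+20]>zlo
    k=max(cv2.findContours(m,0,1)[0],key=cv2.contourArea); (a,b),r=cv2.minEnclosingCircle(k); print(n,ray(c,[a,b],zp)[0].round(4),round(r,1),np.nanmax(Z[m>0]).round(4),np.nanmedian(Z[m>0]).round(4))
circ("h0",[.4685,.2927,.069],.06,.069); circ("h-",[.4721,.2232,.069],.06,.069); circ("racked",[.464,.36,.07],.06,.07); circ("open",[.455,-.0015,.068],.055,.068); circ("stamp",[.38,-.182,.08],.04,.08)
E
```

```text
down 16.8 [ 0.487  -0.3057  0.0288] w 0.0182 f 15.0 [-0.4 -0.1  0.1]
placed 18.6 [ 0.4867 -0.3054  0.1986] w 0.05 f 0.0 [-0.7 -0.6  0. ]
picked 22.6 [ 0.3482 -0.2663  0.1986] w 0.0566 f 6.0 [-0.3  0.  -1.3]
down 25.4 [ 0.4546 -0.0014  0.037 ] w 0.056 f 6.0 [-0.  -0.3 -1.4]
placed 27.0 [ 0.4541 -0.0014  0.1987] w 0.0799 f 0.0 [-0.6  0.5 -0.8]
picked 30.7 [ 0.456  -0.1212  0.1986] w 0.0562 f 14.8 [ 0.2 -0.4 -1.2]
down 33.6 [0.4718 0.2231 0.0409] w 0.0559 f 15.2 [ 0.9  0.4 -0.5]
placed 35.3 [0.4712 0.2228 0.1987] w 0.0823 f 0.0 [ 1.1  0.  -0.3]
home 37.9 [0.151  0.6577 0.239 ] w 0.0819 f 0.0 [-0.7 -0.1  1.1]
h0 [0.4665 0.2925 0.069 ] 15.3 0.0728 0.0678
h- [0.4714 0.223  0.069 ] 15.1 0.0729 0.0677
racked [0.464  0.3597 0.07  ] 15.6 0.0738 0.0688
open [ 0.4506 -0.0027  0.068 ] 14.6 0.0719 0.0635
stamp [ 0.3797 -0.1821  0.08  ] 18.2 0.0966 0.0664
```

```bash
python3 - <<'E'
import cv2
a=cv2.imread("pics/top2.png")[165:290,125:525]; cv2.imwrite("pics/top2c.png",cv2.resize(a,None,fx=2,fy=2,interpolation=cv2.INTER_CUBIC))
E
```

```text
(no output)
```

View pics/scene2.png

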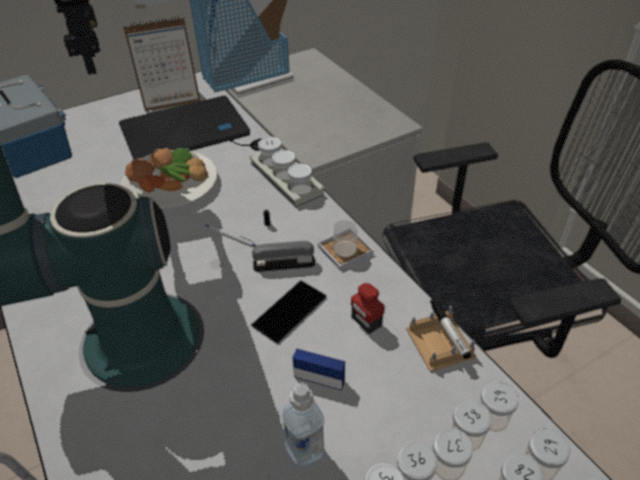

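View pics/top2c.png

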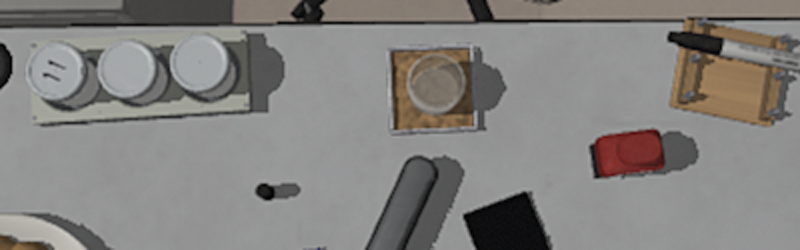

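Scene and top views show all three lidded cups in the rack, the open cup in the tray at crop (436,83), the stamp unmoved, and the marker across the rails from crop (670,37) to past the right edge. I'll check the marker's offset by number.

```bash
python3 - <<'E'
from h import *
c=dict(np.load("top2.npz")); P=cloud(c); o=np.array([.4692,-.3018]); a=-.215; M=np.array([[np.cos(a),np.sin(a)],[-np.sin(a),np.cos(a)]])
L=(P[...,:2]-o)@M.T; Z=P[...,2]; k=(abs(L[...,0])<.07)&(abs(L[...,1])<.11)&(Z>.034)
q=L[k]; z=Z[k]; t=(q[:,0]>.006)&(q[:,0]<.032); q=q[t]; z=z[t]
print("y range",np.percentile(q[:,1],[0,1,99,100]).round(4),"x",np.median(q[:,0]).round(4),"slope",np.polyfit(q[:,1],q[:,0],1).round(4),"zslope",np.polyfit(q[:,1],z,1).round(4))
b=cv2.imread("pics/top2.png")[165:240,440:540]; cv2.imwrite("pics/rest.png",cv2.resize(b,None,fx=6,fy=6,interpolation=cv2.INTER_CUBIC))
E
```

```text
y range [-0.0665 -0.0641  0.0709  0.0716] x 0.0152 slope [0.0025 0.0157] zslope [-0.0051  0.0419]
```

View pics/rest.png

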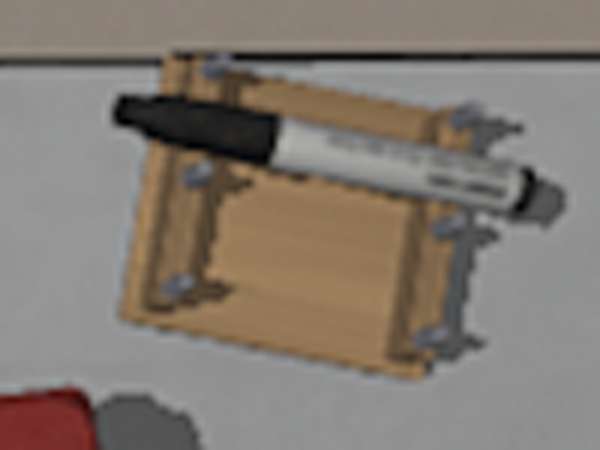

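The crop shows the marker lying flat between the pins of the far bay, from (115,105) to (530,195). It is centred within 3 mm lengthwise and well aligned. The cups are all in tolerance too, so I'm handing in.

```bash
python3 -c "
from cell import order; print(order.close_job())"
```

```text
the job is handed in; nothing more can be done
None
```

I handed the job in at about 38 s: both plain-lidded cups are in the free rack holes, the open cup is in the tray and the marker is in a bay. The marked cup and the stamp have not moved, and my last camera measurements put everything within tolerance; `close_job()` returned no verdict.

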